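Drive a stuck peg out of a key rail

ROBOT

A 6-joint arm with a two-finger parallel gripper is mounted at the origin on the work surface. World frame = base frame: x ahead of the robot, y to its left, z up, the work surface at z = 0. Lengths are in m, angles in rad, forces in N, time in s.
With the tool pointing down it reaches from about 0.375 to 0.9 m from the base axis. Payload 3.1 kg.
Tool frame: the origin (TCP) lies on the centre line of the jaws, within the pads' length; the fingertips stand robot.finger_overhang ahead of it and the grasp point (between the pads) lies 2 mm behind it (robot.finger_overhang is the distance from the TCP to the fingertips, in m); z points along the fingers, y is the direction in which the jaws open and shut (so a half turn about z gives the same grasp; the last joint's range is limited). The gripper opens to 87 mm and grips with 3 to 60 N. Pads are 19 mm wide; open, the fingers measure 117 mm over their backs; the gripper's body (75 mm by 190 mm) begins 51 mm behind the grasp point.
Start: joints at [1.056, 0.527, 1.433, -0, 1.181, -0.178], TCP at [0.207, 0.59, 0.24] pointing down, gripper open.
Joint ranges: [-3.08, 3.08], [-0.75, 2.2], [0.22, 2.44], [-1.43, 4.57], [0, 2.65], [-2.85, 2.85]. Speed limits (rad/s): [2.79, 2.79, 3.14, 3.14, 3.14, 3.14].

INTERFACE

Orientations are given as a unit quaternion [x, y, z, w].
In Python, from rig import robot gives the robot as it stands. The module is installed in compiled form; this text tells all that it offers.
- The arm moves only by the tool step_arm, never from a script. Its arguments are lists of equal length, an entry for each row: "slide": the shift along the tool's x, y, z in mm, a list of three; "twist": the turn about the tool's z in degrees. A call has 1 to 20 rows; each row shifts and turns the commanded pose from where the row before left it, along the tool's axes as they then stand; what a row does not reach is not made up. A row lasts 1/12 s, in which the tool goes at most 41.7 mm and 7.16 degrees, less where a joint would pass 70% of its speed; a pose out of reach is approached as far as the arm can. A call is refused whole if a number of a shift passes 41.7 or a number of a turn 7.16, either way. A call with a gripper value outside its range is refused whole. "jaw" is the finger opening in mm, from 0 to 87, set as the call begins (left out, the last holds). The fingers move at their own pace and stop on an object; "force" is the grip in N (left out, the last holds). Time passes only in rows, so rows that do not move let the fingers close. It gives the time, the measured TCP pose, the force and the opening at its end, in the units of the state.
- robot.get_obs(): the state, without advancing time (a new reading comes with each control period).
- robot.camera(name): name is "side" or "top"; returns a dict with "color" (384x512x3 uint8, blue, green, red), "depth" (384x512 float32, m along the optical axis (not along the pixel's ray), 0 where there is no reading), "camera_matrix" (3x3 intrinsics, pixels), "origin" and "orientation" of the camera in the world. Camera axes: x right, y down, z forward; pixel columns grow to the right and rows downward; lengths in m; the calibration is good to about 2 mm. A picture is of the moment at which its call begins.
- robot.hand_in(): hands the job in, once; it reports no verdict.
The state is a dict: "time": time; "q": joint angles; "joint_velocities": joint speeds; "joint_torque": joint torques, N m; "position": TCP position; "tool_rot": TCP orientation; "ft_force": force on the tool from outside, world axes, zero at the start; "moment": the same for the moment, N m; "grip_width": finger opening in m.
Only numpy, scipy, OpenCV 4.12 (cv2) and the standard library are available. Lean on these libraries where they do the work, as an engineer would, in place of code of your own. Each camera call takes 0.05 s, during which the arm holds its last target.

TASK

Take the drift out of its rack, put its steel rod through the hole in the round disc on the back of the key rail and drive the stuck wooden peg gently down until it drops out into the catch tray, never loading the rod with more than about 20 newtons. Then stand the drift back in its rack, fully home, and let go of it. Do the driving with the drift, not with the fingers, and leave the mug, the figurine and the spare peg where they are.

Things in the scene. Friction and masses are not known exactly. Their poses are not given: they have to be found in the camera images.
- stand: Fixed work-holding: a pale wooden key rail, 70 x 240 x 30 mm, long along y, lies face down on two dark wooden blocks, underside 75 mm and back (top) 105 mm above the counter. Origin: on the counter under the rail's middle, on the axis of the vertical 22 mm bore with the stuck peg; x across the rail, y along it, z up. Two other pegs, 66 mm either side, are sound, with no hole above.
- bore_top (a point): Point on the axis of the rail's bore, 115 mm above the counter, level with the top of a round fixed plywood disc (52 mm in diameter, 10 mm thick) that lies on the rail over the bore. A vertical 12.4 mm hole with sharp edges goes through the disc's middle. The disc was put on off-centre: see hole_circle.
- hole_circle (a point): Same point as bore_top. The middle of the disc and its hole lies 3.2 to 3.8 mm (level) away from here, in any direction, different each time; no reported pose shows it, so the hole must be felt or seen: the rod's tip, resting lightly on the disc (2 to 6 N) and slid round a circle of 3.5 mm radius about it, sinks at the hole. A push far off the bore's axis can make the peg bind.
- tray_in (a point): Grey steel catch tray, part of the stand, on the counter under the rail between the blocks: 150 mm along the stand's x, 178 mm along y, 28 mm high, 4 mm walls and floor. This point is the centre of its inner floor.
- peg_mid (a point): Stuck wooden peg: shaft 22 mm in diameter, 30 mm long, in the bore, over a knob 34 mm in diameter, 22 mm high, hanging below the rail. Point on its axis, 26 mm from either end; z up at the start. Its upper end starts 11 to 17 mm below the disc's top. It leaves only downwards, pushed with about 7 to 14 N, and drops free once its upper end is about 37 mm (35 to 39) below the disc's top; resistance is then nil.
- drift_handle (a point): Drift (hand tool), upright in the rack: square pale wooden handle 22 x 22 mm, 55 mm high, over a round steel collar 32 mm in diameter, 6 mm thick, over a steel rod. This point is the handle's centre; handle sides square to x and y, z up. The collar's underside is 33.5 mm and the rod's tip 93.5 mm below it. 0.2 kg.
- rod: The drift's steel rod: 10 mm in diameter, 60 mm long from tip to collar, the last 1.5 mm tapered to 8.4 mm. Origin: the centre of its lower end (the tip); z up along the rod.
- rack_hole (a point): Rack for the drift: fixed dark wooden block 70 x 70 x 70 mm with one vertical 17 mm through hole, chamfered 3 mm, in its middle. This point is the centre of the hole's mouth on the block's top, 70 mm above the counter. With the drift home its collar rests there.
- mug: Bystander: white mug, 76 mm across, 90 mm high. Origin: centre of its underside.
- figurine: Bystander: turned terracotta figurine, 48 mm across, 80 mm high. Origin: centre of its underside.
- spare_peg: Bystander: spare wooden peg, 34 mm across, 52 mm high, standing on its knob. Origin: centre of its underside.
There are look-alikes about, which are no part of the job. What is shaped like the part that bears drift_handle but blue or pink is not meant.

How it is judged:
On the way, in this order (a step that is already met when the one before it is completed fails the run):
1. the drift's rod is in the hole over the stuck peg (x of rod in the frame of stand between -0.0075 and 0.0075 m and y of rod in the frame of stand between -0.0075 and 0.0075 m and z of rod in the frame of stand below 0.108 m), for 0.05 s.
2. the peg has been driven out and lies in the catch tray (x of peg_mid in the frame of stand between -0.071 and 0.071 m and y of peg_mid in the frame of stand between -0.085 and 0.085 m and z of peg_mid in the frame of stand below 0.045 m), for 0.2 s.
At the end, for the whole second after the job is handed in: The peg lies at rest in the catch tray (its mid point within 71 mm across and 85 mm along of the stand's middle, below 45 mm), and the drift stands home in the rack: collar down on the block within 3 mm, upright within 0.1 rad, its handle within 8 mm of the hole's axis, at rest and released (all of step 2 and linear speed of peg below 0.03 m/s and horizontal distance between drift_handle and rack_hole below 0.008 m and angle between drift_handle's own z axis and vertical below 0.1 rad and height (world z) of drift_handle between 0.1 and 0.107 m and linear speed of drift below 0.02 m/s); the robot touches nothing.
It fails at once if the rod is loaded with more than 24 N (contact force between rod and anything else above 24 N).
It fails at once if the fingers push or pull the peg (contact force between the fingers and peg above 0.5 N).
It fails at once if a bystander is moved more than 15 mm (distance of any of mug, figurine, spare_peg from where it was at the start of the episode above 0.015 m).
It also fails if it takes over 72 s, if anything falls off the work surface, if the arm or the gripper's body presses on something with over 40 N, if the wrist force passes 120 N, or if a joint passes its speed limit or range.

## Working session

There is one attempt and no reset: what is moved stays moved. The work goes in short steps, Python scripts to look and compute and a tool call to move; the robot and the scene stay as the last step left them, time stands still between calls to the robot, and variables do not carry over. Pictures are saved under pics/ and viewed, and the job is handed in when it is done.

Besides the shell and the picture viewer there is one more tool, called after ">>>" as a command line: name --pt "numbers of a row" for each row, then --argument value for the rest. step_arm: Moves the arm, as the interface text tells. Its arguments: {"type":"object","properties":{"slide":{"type":"array","items":{"type":"array","items":{"type":"number"}}},"twist":{"type":"array","items":{"type":"number"}},"jaw":{"type":"number"},"force":{"type":"number"}},"required":["slide","twist"]}

```bash
mkdir -p pics
cat > h.py <<'E'
from rig import robot
import numpy as np, cv2
from scipy.spatial.transform import Rotation as R
def snap(name,fn):
    c=robot.camera(name); np.savez('pics/'+fn+'.npz',**{k:np.array(v) for k,v in c.items()}); cv2.imwrite('pics/'+fn+'.png',c['color']); return c
def load(fn): return np.load('pics/'+fn+'.npz')
def pt(c,u,v,d=None,z=None):
    K=c['camera_matrix']; r=np.array([(u-K[0,2])/K[0,0],(v-K[1,2])/K[1,1],1.])
    o=c['orientation']; M=R.from_quat(o).as_matrix() if o.size==4 else o
    w=M@r
    if z is not None: d=(z-c['origin'][2])/w[2]
    elif d is None: d=c['depth'][int(round(v)),int(round(u))]
    return c['origin']+w*d
def crop(fn,x0,y0,x1,y1,out,s=4):
    im=cv2.imread('pics/'+fn+'.png')[y0:y1,x0:x1]; cv2.imwrite('pics/'+out+'.png',cv2.resize(im,None,fx=s,fy=s,interpolation=cv2.INTER_CUBIC))
E
python3 - <<'E'
from h import *
print(robot.get_obs(), robot.finger_overhang)
for n in('top','side'):
    c=snap(n,n+'0'); print(c['origin'],c['orientation'],c['camera_matrix'])
E
```

```text
{'time': 0.0, 'q': array([ 1.05547213e+00,  5.28472718e-01,  1.43388701e+00,  4.00779320e-06,
        1.18141846e+00, -1.78493936e-01]), 'joint_velocities': array([ 0.00099013,  0.0006192 , -0.0005519 ,  0.00012411,  0.00011527,
       -0.00186846]), 'joint_torque': array([ 1.11293843e-04, -4.40038133e+01, -1.76591724e+01,  6.31416868e-02,
        5.84713288e-02, -2.00482464e-04]), 'position': array([0.20617994, 0.58927565, 0.23857245]), 'tool_rot': array([ 1.67620766e-01,  9.85850944e-01, -1.02704013e-03, -3.73275898e-04]), 'ft_force': array([-0.63473416, -0.16221494, -1.0606317 ]), 'moment': array([ 0.00628064, -0.0111381 ,  0.00627625]), 'grip_width': 0.08726041121195527} 0.017
[0.53373591 0.037494   1.31458318] [-0.70207986  0.71122025 -0.02557318  0.02440584] [[441.55291146   0.         252.41556888]
 [  0.         441.55291146 198.16357704]
 [  0.           0.           1.        ]]
[0.40124961 0.58477478 0.75241188] [-0.16791503  0.91445734 -0.36254738  0.06427837] [[390.10666147   0.         254.11028644]
 [  0.         390.10666147 189.22896828]
 [  0.           0.           1.        ]]
```

View pics/top0.png

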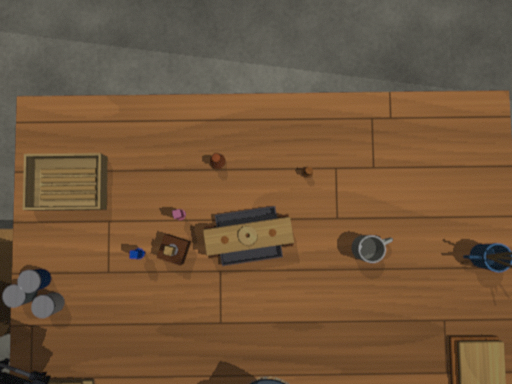

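View pics/side0.png

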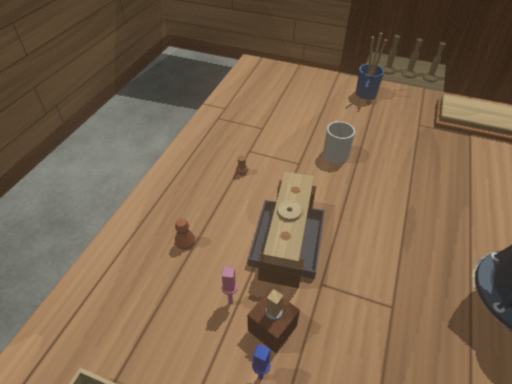

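Top view: the candidates for the drift are the pale handle in the dark rack (168,251), the blue one (136,254) and the pink one (178,213). By the description it is the pale one in the rack. The disc is at (248,235), the figurine at (217,160), the spare peg at (307,172) and the mug at (371,249).

Run:
```python
from h import *
crop('top0',120,190,310,280,'c1',4)
crop('side0',220,160,340,380,'c2',3)
c=load('top0')
for n,u,v in [('drift',168,251),('disc',248,235),('railL',224,240),('railR',272,233),('pink',178,213),('blue',136,254),('rackblock',180,256),('fig',217,160),('spare',307,172),('mug',371,249)]:
    print(n,pt(c,u,v))
```

```text
drift [0.4792511  0.26204336 0.12914879]
disc [0.51861582 0.04837792 0.09646111]
railL [0.50599259 0.11389527 0.10551428]
railR [ 0.52330677 -0.01734223  0.10420206]
pink [0.5806825  0.23681029 0.1198566 ]
blue [0.47195227 0.34965791 0.12030754]
rackblock [0.46230687 0.23930294 0.07220018]
fig [0.73162789 0.13399014 0.07175924]
spare [ 0.69626079 -0.12294569  0.05472559]
mug [ 0.4714814  -0.31384443  0.00235918]
```

View pics/c1.png

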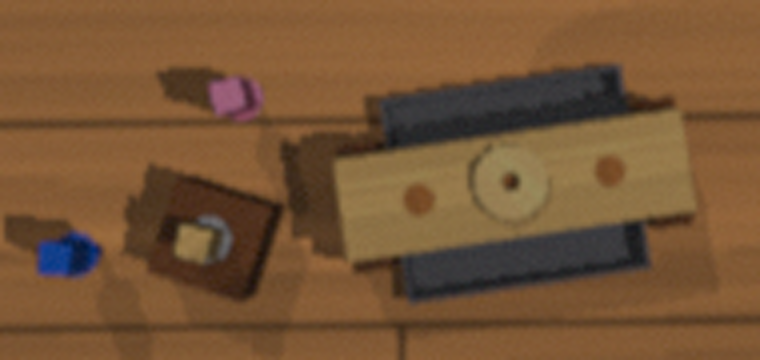

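View pics/c2.png

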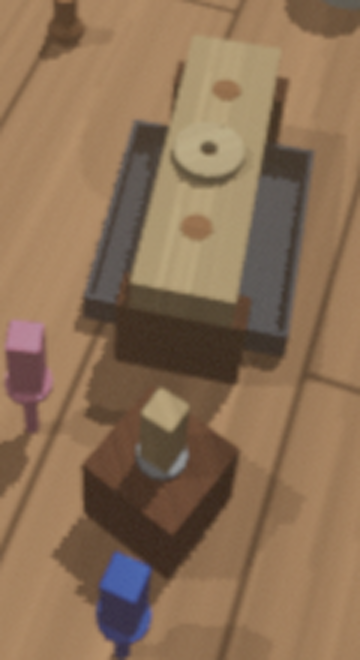

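Run:
```python
from h import *
crop('top0',150,225,200,270,'c3',14)
crop('side0',240,280,305,350,'c4',10)
c=load('top0')
# rail top fit by depth
H,W=c['depth'].shape
P=np.zeros((H,W,3))
for v in range(190,280):
    for u in range(130,310): P[v,u]=pt(c,u,v)
m=((P[...,2]>.098)&(P[...,2]<.109)); m[:,:198]=0
print(m.sum()); 
n,l,s,_=cv2.connectedComponentsWithStats(m.astype(np.uint8)); k=1+np.argmax(s[1:,4]); print(s[k])
ys,xs=np.where(l==k)
Q=np.array([pt(c,x,y,z=.105)[:2] for x,y in zip(xs,ys)]).astype(np.float32)
print(cv2.minAreaRect(Q),Q.mean(0))
m=((P[...,2]>.122)&(P[...,2]<.142)); m[:,200:]=0;m[:240]=0;m[:,:155]=0
ys,xs=np.where(m);print(len(xs))
Q=np.array([pt(c,x,y,z=.131)[:2] for x,y in zip(xs,ys)]).astype(np.float32); print(cv2.minAreaRect(Q),Q.mean(0),xs.min(),xs.max(),ys.min(),ys.max())
```

```text
1921
[ 203  218   91   38 1914]
((0.5154725909233093, 0.04786641150712967), (0.06989997625350952, 0.2397686094045639), 7.678510665893555) [0.51501375 0.04773964]
75
((0.4803592264652252, 0.26177480816841125), (0.022698864340782166, 0.02242109924554825), 75.34676361083984) [0.48029652 0.2620128 ] 163 172 246 255
```

View pics/c3.png

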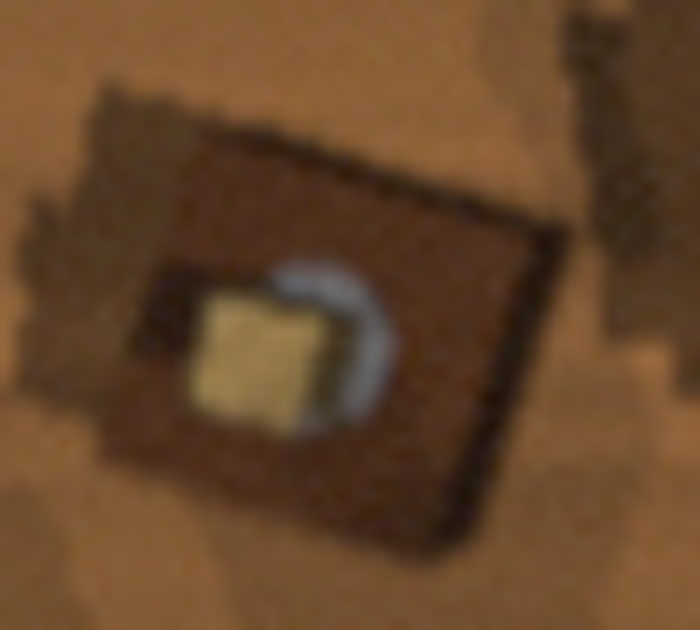

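View pics/c4.png

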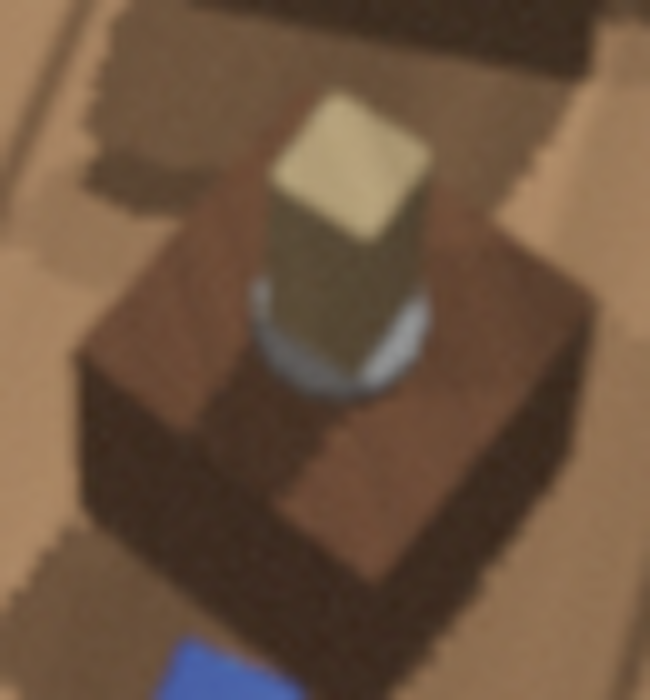

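Run:
```python
from h import *
def f(fn,L,x0,y0,s,z):
    c=load(fn); return np.array([pt(c,(u+.5)/s-.5+x0,(v+.5)/s-.5+y0,z=z) for u,v in L])[:,:2]
def rep(n,q):
    e=np.diff(np.vstack([q,q[:1]]),axis=0); print(n,q.mean(0),np.linalg.norm(e,axis=1),(np.degrees(np.arctan2(e[:,1],e[:,0]))%90))
rep('h top',f('top0',[(213,293),(328,312),(295,435),(190,402)],150,225,14,.131))
rep('h side',f('side0',[(337,92),(432,157),(370,240),(272,172)],240,280,10,.131))
rep('block top',f('top0',[(190,115),(568,228),(430,560),(85,455)],150,225,14,.07))
print('block side',f('side0',[(80,355),(375,580),(597,305)],240,280,10,.07))
print('collar side',f('side0',[(342,395)],240,280,10,.07))
print('hole top',f('top0',[(511,181)],120,190,4,.11),'pegs',f('top0',[(419,199),(610,171)],120,190,4,.105))
p=f('side0',[(208,148)],220,160,3,.11);print('hole side',p,'pegs',f('side0',[(227,90),(197,227)],220,160,3,.105))
# disc by depth and rail, side
c=load('side0')
```

```text
h top [0.48124076 0.26207385] [0.02223674 0.02402091 0.02099769 0.02102946] [79.93800401 74.84620225 71.97744318 78.05633551]
h side [0.48153208 0.26329845] [0.02040039 0.01931032 0.02081751 0.01940492] [72.95564972 74.48199693 73.23419105 73.24349838]
block top [0.48261624 0.2612923 ] [0.07934832 0.07127278 0.07225782 0.07065359] [72.72277777 67.08907223 72.50472045 72.79924177]
block side [[0.52413519 0.28588632]
 [0.4600913  0.306361  ]
 [0.43782633 0.24257361]]
collar side [[0.47654524 0.27602329]]
hole top [[0.51914463 0.04995192]] pegs [[ 0.50766533  0.11289062]
 [ 0.5250109  -0.01767491]]
hole side [[0.52116464 0.04721487]] pegs [[ 0.52571247 -0.01728022]
 [ 0.50815935  0.11340147]]
```

```bash
cat >> h.py <<'E'
def go(target,yaw=None):
    o=robot.get_obs(); p=np.array(o['position']); M=R.from_quat(o['tool_rot']).as_matrix()
    d=M.T@(np.array(target)-p)*1000
    a=np.degrees(np.arctan2(M[1,0],M[0,0]))
    print('p',p.round(4),'tool delta mm',d.round(2),'toolx yaw',a.round(2),'z tilt',M[:,2].round(4),'F',np.round(o['ft_force'],2),'w',round(o['grip_width'],4),'t',o['time'])
    if yaw is not None: print('twist',-(yaw-a))
E
python3 -c "
from h import *
go([.4813,.2627,.17],163.5)"
```

```text
p [0.2062 0.5893 0.2387] tool delta mm [-367.61 -217.24   68.96] toolx yaw 160.7 z tilt [-0.001  -0.0017 -1.    ] F [-0.33 -0.28  0.65] w 0.0876 t 0.1
twist -2.7984883643470937
```

>>> step_arm --pt "-13 -8 0" --pt "-26 -15.5 0" --pt "-26 -15.5 0" --pt "-26 -15.5 0" --pt "-26 -15.5 0" --pt "-26 -15.5 0" --pt "-26 -15.5 0" --pt "-26 -15.5 0" --pt "-26 -15.5 0" --pt "-26 -15.5 0" --pt "-26 -15.5 0" --pt "-26 -15.5 0" --pt "-26 -15.5 0" --pt "-26 -15.5 0" --pt "-16 -7.5 0" --pt "0 0 15" --pt "0 0 20" --pt "0 0 20" --pt "0 0 0" --pt "0 0 0" --twist '[0,0,0,0,0,0,0,0,0,0,0,0,0,0,0,-2.8,0,0,0,0]' --jaw 50

```text
time: 1.77
position: [0.4803, 0.2628, 0.1837]
tool_rot: [0.144, 0.99, -0.001, -0.001]
ft_force: [0.4, -0.3, 0.4]
grip_width: 0.0499
```

Run:
```python
from h import *
go([.4813,.2627,.105],163.5)
snap('side','side1'); crop('side1',220,250,320,370,'c5',6)
```

```text
p [0.4803 0.2628 0.1837] tool delta mm [-1.2   0.38 78.71] toolx yaw 163.48 z tilt [-0.0032 -0.0012 -1.    ] F [ 0.38 -0.31  0.43] w 0.0499 t 1.7667
twist -0.02387998571302319
```

View pics/c5.png

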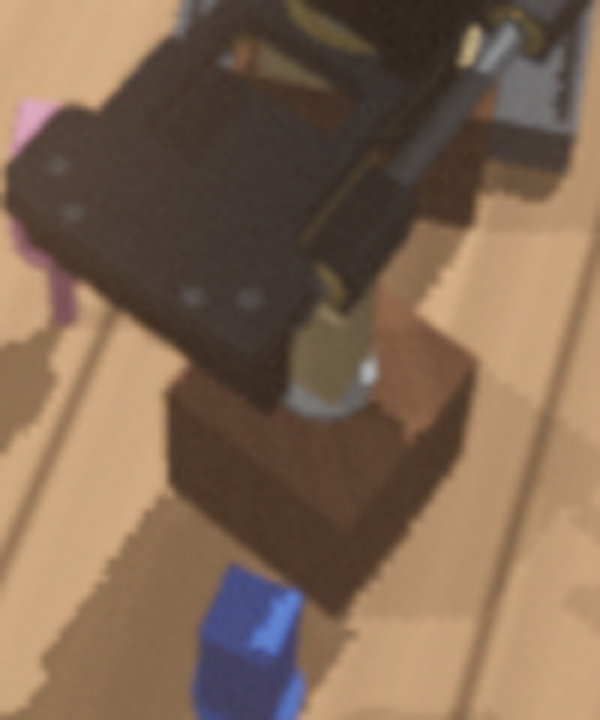

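The fingers stand over the pale handle (crop 335,330), in line with it. I'll go down to it.

>>> step_arm --pt "-1.0 0.3 15" --pt "0 0 20" --pt "0 0 20" --pt "0 0 15" --pt "0 0 8.5" --pt "0 0 0" --pt "0 0 0" --twist '[0,0,0,0,0,0,0]'

```text
time: 2.4
position: [0.4828, 0.264, 0.1068]
tool_rot: [0.143, 0.99, 0.0, 0.001]
ft_force: [-0.5, -0.5, -0.4]
grip_width: 0.0497
```

Run:
```python
from h import *
go([.4813,.2627,.105],163.5)
c=snap('top','top1'); crop('top1',140,220,210,280,'c6',10)
```

```text
p [0.4828 0.264  0.1068] tool delta mm [ 1.06 -1.7   1.82] toolx yaw 163.52 z tilt [ 1.2e-03  3.0e-04 -1.0e+00] F [-0.5  -0.51 -0.43] w 0.0497 t 2.4
twist 0.019471680982547923
```

View pics/c6.png

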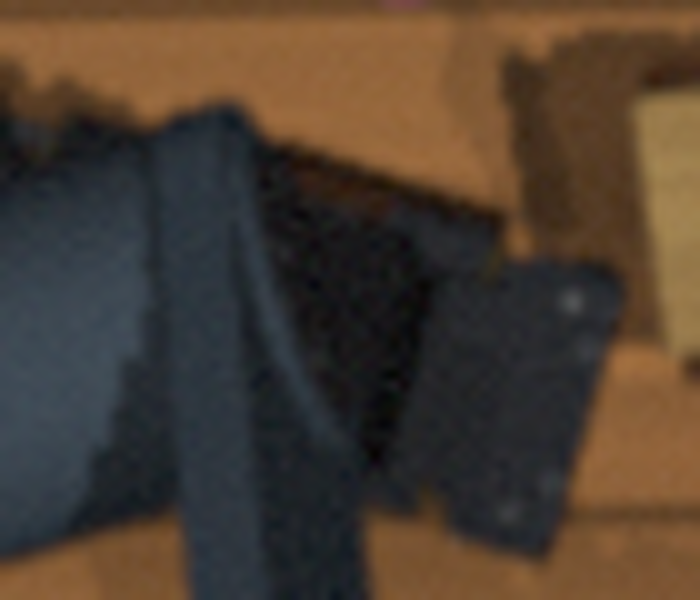

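>>> step_arm --pt "0 0 1" --pt "0 0 0" --pt "0 0 0" --pt "0 0 0" --pt "0 0 0" --pt "0 0 0" --pt "0 0 0" --pt "0 0 0" --twist '[0,0,0,0,0,0,0,0]' --jaw 10 --force 45

```text
time: 3.12
position: [0.4822, 0.2637, 0.1053]
tool_rot: [0.143, 0.99, -0.0, -0.0]
ft_force: [-0.1, -0.7, 2.5]
grip_width: 0.0214
```

Run:
```python
from h import *
import time
for i in range(5): go([.5195,.048,.22])
```

```text
p [0.4822 0.2637 0.1053] tool delta mm [ -97.07 -196.26 -114.7 ] toolx yaw 163.5 z tilt [-1.e-04 -1.e-04 -1.e+00] F [-0.14 -0.72  2.53] w 0.0214 t 3.1167
p [0.4822 0.2637 0.1053] tool delta mm [ -97.07 -196.26 -114.7 ] toolx yaw 163.5 z tilt [-1.e-04 -1.e-04 -1.e+00] F [-0.14 -0.72  2.53] w 0.0214 t 3.1167
p [0.4822 0.2637 0.1053] tool delta mm [ -97.07 -196.26 -114.7 ] toolx yaw 163.5 z tilt [-1.e-04 -1.e-04 -1.e+00] F [-0.14 -0.72  2.53] w 0.0214 t 3.1167
p [0.4822 0.2637 0.1053] tool delta mm [ -97.07 -196.26 -114.7 ] toolx yaw 163.5 z tilt [-1.e-04 -1.e-04 -1.e+00] F [-0.14 -0.72  2.53] w 0.0214 t 3.1167
p [0.4822 0.2637 0.1053] tool delta mm [ -97.07 -196.26 -114.7 ] toolx yaw 163.5 z tilt [-1.e-04 -1.e-04 -1.e+00] F [-0.14 -0.72  2.53] w 0.0214 t 3.1167
```

>>> step_arm --pt "0 0 -5" --pt "0 0 -10" --pt "0 0 -15" --pt "0 0 -20" --pt "0 0 -20" --pt "0 0 -20" --pt "0 0 -20" --pt "0 0 -15" --pt "0 0 -5" --pt "0 0 0" --pt "0 0 0" --pt "0 0 0" --twist '[0,0,0,0,0,0,0,0,0,0,0,0]'

```text
time: 4.12
position: [0.4813, 0.2635, 0.234]
tool_rot: [0.143, 0.99, -0.001, -0.001]
ft_force: [-0.1, 0.2, -1.7]
grip_width: 0.0217
```

Run:
```python
from h import *
go([.5195,.048,.225])
c=snap('side','side2'); crop('side2',180,180,340,340,'c7',4)
```

```text
p [0.4813 0.2635 0.234 ] tool delta mm [ -97.82 -195.8     9.02] toolx yaw 163.5 z tilt [-2.4e-03 -7.0e-04 -1.0e+00] F [-0.05  0.19 -1.71] w 0.0217 t 4.1167
```

View pics/c7.png

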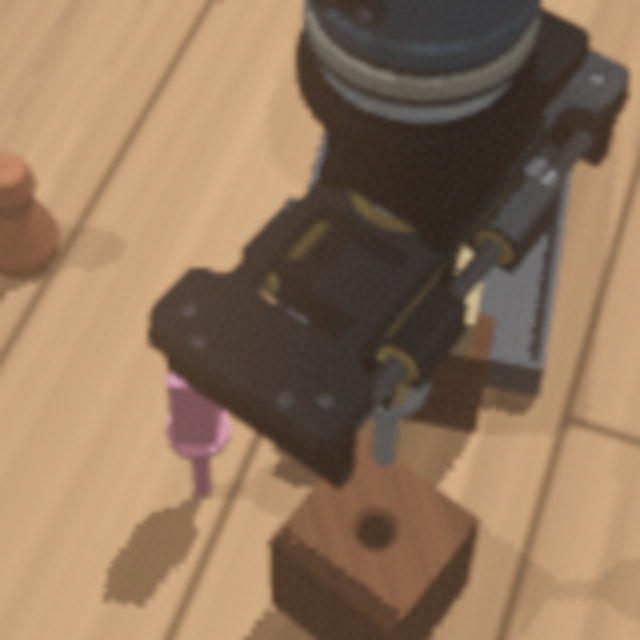

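The drift is out. The empty rack hole is at crop (374,530) and the rod's tip at (385,460). I'll carry it over the disc.

>>> step_arm --pt "-4 -8 0" --pt "-9 -18 0" --pt "-10 -20 0" --pt "-10 -20 0" --pt "-10 -20 0" --pt "-10 -20 0" --pt "-10 -20 0" --pt "-10 -20 0" --pt "-10 -20 0" --pt "-9 -18 0" --pt "-5.5 -11.8 0" --pt "0 0 6" --pt "0 0 4" --pt "0 0 0" --pt "0 0 0" --twist '[0,0,0,0,0,0,0,0,0,0,0,0,0,0,0]'

```text
time: 5.42
position: [0.5192, 0.0493, 0.2243]
tool_rot: [0.143, 0.99, 0.0, -0.001]
ft_force: [0.0, 0.3, -2.0]
grip_width: 0.0219
```

Run:
```python
from h import *
go([.5195,.048,.22])
c=snap('side','side3'); crop('side3',250,160,340,250,'c8',7)
snap('top','top3');  crop('top3',190,180,310,270,'c9',6)
go([.5195,.048,.22])
```

```text
p [0.5192 0.0493 0.2243] tool delta mm [-0.64 -1.14  4.29] toolx yaw 163.56 z tilt [-2.2e-03  6.0e-04 -1.0e+00] F [ 0.01  0.29 -1.97] w 0.0219 t 5.4167
p [0.5198 0.0493 0.2249] tool delta mm [-0.06 -1.34  4.92] toolx yaw 163.58 z tilt [-5.e-04  2.e-04 -1.e+00] F [ 0.24 -0.26 -3.04] w 0.0217 t 5.5167
```

View pics/c8.png

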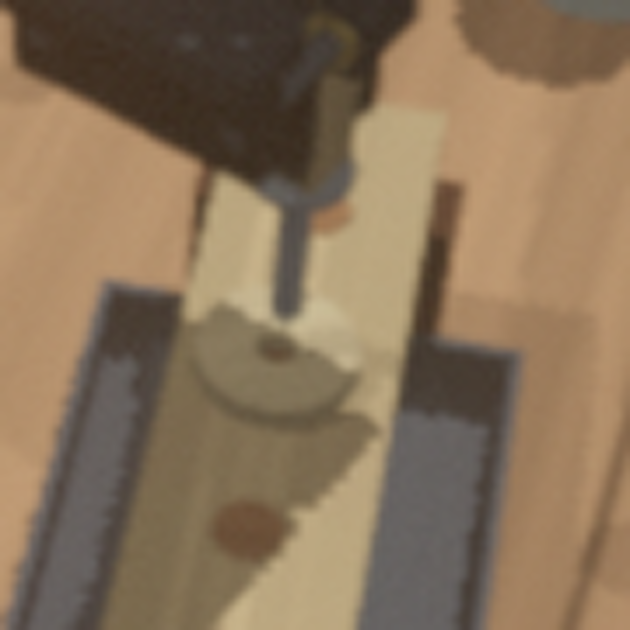

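View pics/c9.png

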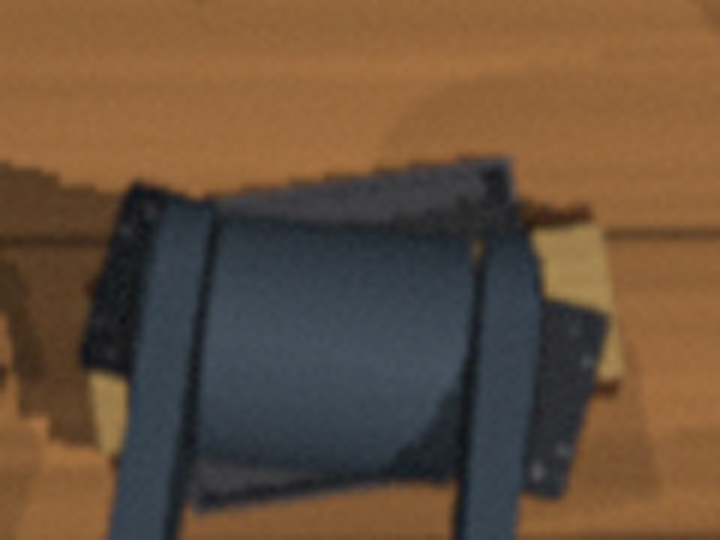

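Run:
```python
from h import *
c=load('side3'); P=lambda u,v,z:pt(c,(u+.5)/7-.5+250,(v+.5)/7-.5+160,z=z)[:2].round(4)
for z in(.127,.129,.131): print('tip',z,P(287,310,z))
print('hole',P(275,348,.115),P(275,348,.112))
crop('side0',270,190,310,230,'d1',16); crop('top0',230,215,266,255,'d2',15)
```

```text
tip 0.127 [0.5191 0.0465]
tip 0.129 [0.5187 0.0483]
tip 0.131 [0.5184 0.05  ]
hole [0.5203 0.0523] [0.5208 0.0498]
```

View pics/d1.png

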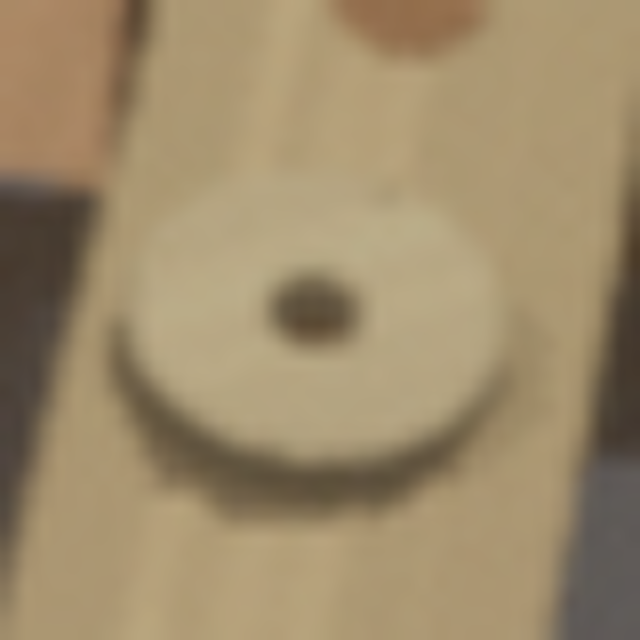

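View pics/d2.png

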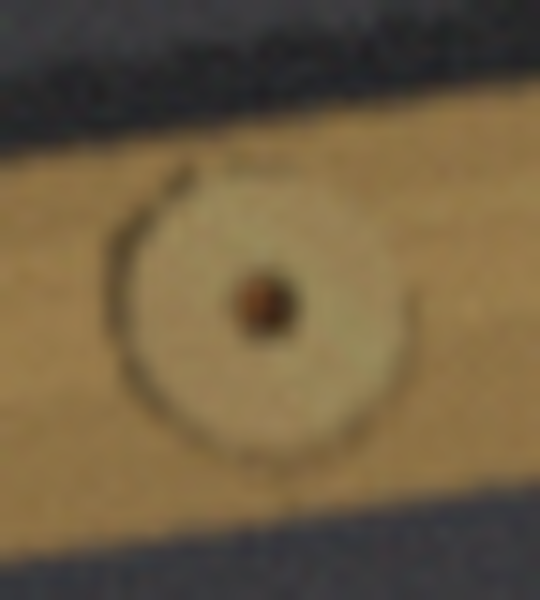

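Run:
```python
from h import *
def P(fn,u,v,x0,y0,s,z): return pt(load(fn),(u+.5)/s-.5+x0,(v+.5)/s-.5+y0,z=z)[:2].round(4)
print('hole side',P('side0',316,311,270,190,16,.115),'top',P('top0',265,304,230,215,15,.115))
# sound pegs by colour blob
for fn in('side0','top0'):
    im=cv2.imread('pics/%s.png'%fn).astype(float); c=load(fn)
    r=im[...,2]/(im[...,1]+1)
    x=[(270,180,320,250)] if fn=='side0' else [(205,215,290,260)]
    x0,y0,x1,y1=x[0]
    sub=r[y0:y1,x0:x1]; m=(sub>1.5).astype(np.uint8)
    n,l,s,ce=cv2.connectedComponentsWithStats(m)
    q=[]
    for k in range(1,n):
        if s[k,4]>8:
            p=pt(c,ce[k,0]+x0,ce[k,1]+y0,z=.105); print(fn,s[k],ce[k]+[x0,y0],p)
```

```text
hole side [0.5197 0.0511] top [0.5194 0.0504]
top0 [74  0 10  2 16] [283.125  215.4375] [ 0.5708662  -0.04854779  0.105     ]
top0 [ 3 10  7  3 12] [210.66666667 226.25      ] [0.54388413 0.15005468 0.105     ]
top0 [65 15  5  6 27] [271.92592593 232.40740741] [ 0.52492971 -0.01712976  0.105     ]
top0 [16 22  7  6 28] [224.14285714 239.53571429] [0.50723695 0.11352749 0.105     ]
```

>>> step_arm --pt "-0.3 2 0" --pt "0 0 5" --pt "0 0 4" --pt "0 0 1" --pt "0 0 0" --pt "0 0 0" --twist '[0,0,0,0,0,0]'

```text
time: 6.02
position: [0.5208, 0.0502, 0.2148]
tool_rot: [0.143, 0.99, -0.0, -0.0]
ft_force: [-0.0, 0.2, -1.4]
grip_width: 0.0218
```

Run:
```python
from h import *
go([.5195,.0507,.21])
c=snap('side','side4'); crop('side4',270,180,310,220,'c10',16)
go([.5195,.0507,.21])
```

```text
p [0.5208 0.0502 0.2148] tool delta mm [1.43 0.1  4.83] toolx yaw 163.5 z tilt [-5.e-04  0.e+00 -1.e+00] F [-0.01  0.2  -1.35] w 0.0218 t 6.0167
p [0.521  0.0502 0.215 ] tool delta mm [1.57 0.09 4.99] toolx yaw 163.5 z tilt [-1.e-04 -0.e+00 -1.e+00] F [ 0.42  0.11 -2.03] w 0.0216 t 6.0667
```

View pics/c10.png

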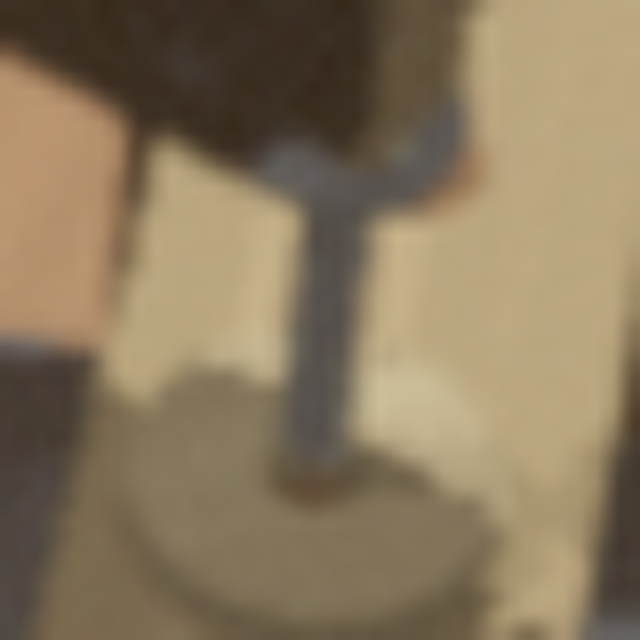

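Run:
```python
from h import *
c=load('side4'); P=lambda u,v,z:pt(c,(u+.5)/16-.5+270,(v+.5)/16-.5+180,z=z)[:2].round(4)
for z in(.118,.119,.12): print(z,P(319,446,z))
print(P(316,471,.115))
```

```text
0.118 [0.5201 0.0493]
0.119 [0.5199 0.0501]
0.12 [0.5197 0.051 ]
[0.5197 0.0511]
```

>>> step_arm --pt "0.3 0.4 0" --pt "0 0 1" --pt "0 0 1" --pt "0 0 1" --pt "0 0 0.5" --pt "0 0 0" --twist '[0,0,0,0,0,0]'

```text
time: 6.57
position: [0.5207, 0.0507, 0.2114]
tool_rot: [0.143, 0.99, 0.0, -0.0]
ft_force: [-0.1, -0.2, -1.6]
grip_width: 0.0219
```

>>> step_arm --pt "0 0 0.5" --pt "0 0 0.5" --pt "0 0 0" --twist '[0,0,0]'

```text
time: 6.82
position: [0.5207, 0.0507, 0.2105]
tool_rot: [0.143, 0.99, -0.0, -0.0]
ft_force: [0.1, 0.1, -1.6]
grip_width: 0.0218
```

>>> step_arm --pt "0 0 0.5" --pt "0 0 0.5" --pt "0 0 0" --twist '[0,0,0]'

```text
time: 7.07
position: [0.5207, 0.0507, 0.2095]
tool_rot: [0.143, 0.99, -0.0, -0.0]
ft_force: [-0.0, -0.6, -1.7]
grip_width: 0.0216
```

>>> step_arm --pt "0 0 0.5" --pt "0 0 0.5" --pt "0 0 0" --twist '[0,0,0]'

```text
time: 7.32
position: [0.5207, 0.0507, 0.2084]
tool_rot: [0.143, 0.99, -0.0, -0.0]
ft_force: [-1.1, -0.3, -1.9]
grip_width: 0.0214
```

>>> step_arm --pt "0 0 0.5" --pt "0 0 0.5" --pt "0 0 0" --twist '[0,0,0]'

```text
time: 7.57
position: [0.5207, 0.0507, 0.2074]
tool_rot: [0.143, 0.99, -0.0, -0.0]
ft_force: [0.2, -0.3, -2.1]
grip_width: 0.0217
```

>>> step_arm --pt "0 0 0.5" --pt "0 0 0.5" --pt "0 0 0" --twist '[0,0,0]'

```text
time: 7.82
position: [0.5207, 0.0507, 0.2064]
tool_rot: [0.143, 0.99, -0.0, -0.0]
ft_force: [-0.0, 0.2, -2.4]
grip_width: 0.0216
```

It went in without touching. On down to the peg.

>>> step_arm --pt "0 0 1" --pt "0 0 1" --pt "0 0 1" --pt "0 0 1" --pt "0 0 0" --twist '[0,0,0,0,0]'

```text
time: 8.23
position: [0.5206, 0.0507, 0.2023]
tool_rot: [0.143, 0.99, -0.0, -0.0]
ft_force: [-0.5, -0.3, -2.0]
grip_width: 0.0216
```

>>> step_arm --pt "0 0 0.5" --pt "0 0 0.5" --pt "0 0 0" --twist '[0,0,0]'

```text
time: 8.48
position: [0.5208, 0.0507, 0.2015]
tool_rot: [0.143, 0.99, -0.0, -0.0]
ft_force: [0.7, 0.6, -1.8]
grip_width: 0.0217
```

>>> step_arm --pt "0 0 0.5" --pt "0 0 0.5" --pt "0 0 0" --twist '[0,0,0]'

```text
time: 8.73
position: [0.5207, 0.0507, 0.2005]
tool_rot: [0.144, 0.99, 0.0, -0.0]
ft_force: [-0.4, -0.0, -1.4]
grip_width: 0.0216
```

>>> step_arm --pt "0 0 0.5" --pt "0 0 0.5" --pt "0 0 0" --twist '[0,0,0]'

```text
time: 8.98
position: [0.5207, 0.0507, 0.1994]
tool_rot: [0.143, 0.99, -0.0, -0.0]
ft_force: [0.2, -0.1, -2.1]
grip_width: 0.0219
```

>>> step_arm --pt "0 0 0.5" --pt "0 0 0.5" --pt "0 0 0" --twist '[0,0,0]'

```text
time: 9.23
position: [0.5207, 0.0507, 0.1984]
tool_rot: [0.143, 0.99, -0.0, -0.0]
ft_force: [0.0, 0.0, -1.9]
grip_width: 0.0217
```

>>> step_arm --pt "0 0 0.5" --pt "0 0 0.5" --pt "0 0 0" --twist '[0,0,0]'

```text
time: 9.48
position: [0.5207, 0.0507, 0.1975]
tool_rot: [0.143, 0.99, -0.0, -0.0]
ft_force: [-0.2, 0.5, -2.6]
grip_width: 0.0217
```

>>> step_arm --pt "0 0 0.5" --pt "0 0 0.5" --pt "0 0 0" --twist '[0,0,0]'

```text
time: 9.73
position: [0.5207, 0.0507, 0.1965]
tool_rot: [0.143, 0.99, -0.0, -0.0]
ft_force: [-0.0, -0.3, -2.4]
grip_width: 0.0217
```

>>> step_arm --pt "0 0 0.5" --pt "0 0 0.5" --pt "0 0 0" --twist '[0,0,0]'

```text
time: 9.98
position: [0.5207, 0.0507, 0.1955]
tool_rot: [0.143, 0.99, -0.0, -0.0]
ft_force: [0.1, 0.8, -1.5]
grip_width: 0.0214
```

>>> step_arm --pt "0 0 0.5" --pt "0 0 0.5" --pt "0 0 0" --twist '[0,0,0]'

```text
time: 10.23
position: [0.5207, 0.0507, 0.1944]
tool_rot: [0.143, 0.99, -0.0, -0.0]
ft_force: [-0.4, 0.3, -1.8]
grip_width: 0.0216
```

>>> step_arm --pt "0 0 0.5" --pt "0 0 0" --twist '[0,0]'

```text
time: 10.4
position: [0.5209, 0.0507, 0.1941]
tool_rot: [0.143, 0.99, 0.0, 0.0]
ft_force: [0.1, -0.2, -0.9]
grip_width: 0.0215
```

>>> step_arm --pt "0 0 0.5" --pt "0 0 0" --twist '[0,0]'

```text
time: 10.57
position: [0.5209, 0.0507, 0.194]
tool_rot: [0.143, 0.99, 0.0, 0.0]
ft_force: [0.2, 0.5, 2.3]
grip_width: 0.0219
```

>>> step_arm --pt "0 0 0.5" --pt "0 0 0" --twist '[0,0]'

```text
time: 10.73
position: [0.521, 0.0507, 0.1939]
tool_rot: [0.143, 0.99, 0.0, 0.0]
ft_force: [-2.5, 0.7, 5.4]
grip_width: 0.0217
```

>>> step_arm --pt "0 0 0.5" --pt "0 0 0" --twist '[0,0]'

```text
time: 10.9
position: [0.5211, 0.0507, 0.1937]
tool_rot: [0.143, 0.99, 0.0, 0.001]
ft_force: [-1.3, 0.3, 8.5]
grip_width: 0.0218
```

>>> step_arm --pt "0 0 0.5" --pt "0 0 0" --twist '[0,0]'

```text
time: 11.07
position: [0.5212, 0.0507, 0.1934]
tool_rot: [0.143, 0.99, 0.0, 0.001]
ft_force: [-2.8, 0.6, 7.9]
grip_width: 0.0218
```

>>> step_arm --pt "0 0 0.5" --pt "0 0 0" --twist '[0,0]'

```text
time: 11.23
position: [0.5211, 0.0507, 0.193]
tool_rot: [0.143, 0.99, 0.0, 0.001]
ft_force: [-2.9, 0.1, 8.4]
grip_width: 0.0216
```

>>> step_arm --pt "0 0 0.5" --pt "0 0 0" --twist '[0,0]'

```text
time: 11.4
position: [0.5212, 0.0507, 0.1925]
tool_rot: [0.143, 0.99, 0.0, 0.001]
ft_force: [-2.7, 0.2, 10.1]
grip_width: 0.0215
```

>>> step_arm --pt "0 0 0.5" --pt "0 0 0.5" --pt "0 0 0" --twist '[0,0,0]'

```text
time: 11.65
position: [0.5212, 0.0507, 0.1915]
tool_rot: [0.143, 0.99, 0.0, 0.001]
ft_force: [-2.5, 0.1, 8.5]
grip_width: 0.022
```

>>> step_arm --pt "0.4 0 0.5" --pt "0 0 0.5" --pt "0 0 0.5" --pt "0 0 0.5" --pt "0 0 0.5" --pt "0 0 0.5" --twist '[0,0,0,0,0,0]'

```text
time: 12.15
position: [0.5211, 0.0507, 0.1887]
tool_rot: [0.143, 0.99, 0.0, 0.001]
ft_force: [-2.3, 1.0, 9.8]
grip_width: 0.0219
```

>>> step_arm --pt "0 0 0.5" --pt "0 0 0.5" --pt "0 0 0.5" --pt "0 0 0.5" --pt "0 0 0.5" --pt "0 0 0.5" --twist '[0,0,0,0,0,0]'

```text
time: 12.65
position: [0.5211, 0.0507, 0.1857]
tool_rot: [0.143, 0.99, -0.0, 0.001]
ft_force: [-2.3, -0.3, 9.5]
grip_width: 0.022
```

>>> step_arm --pt "0 0 0.5" --pt "0 0 0.5" --pt "0 0 0.5" --pt "0 0 0.5" --pt "0 0 0.5" --pt "0 0 0.5" --twist '[0,0,0,0,0,0]'

```text
time: 13.15
position: [0.5211, 0.0507, 0.1826]
tool_rot: [0.143, 0.99, -0.0, 0.001]
ft_force: [-1.8, -0.1, 10.3]
grip_width: 0.0218
```

>>> step_arm --pt "0 0 0.5" --pt "0 0 0.5" --pt "0 0 0.5" --pt "0 0 0.5" --pt "0 0 0.5" --pt "0 0 0.5" --twist '[0,0,0,0,0,0]'

```text
time: 13.65
position: [0.5211, 0.0507, 0.1795]
tool_rot: [0.143, 0.99, -0.0, 0.001]
ft_force: [-1.5, 0.0, 8.4]
grip_width: 0.0215
```

>>> step_arm --pt "0 0 0.5" --pt "0 0 0.5" --pt "0 0 0.5" --pt "0 0 0.5" --pt "0 0 0.5" --pt "0 0 0.5" --twist '[0,0,0,0,0,0]'

```text
time: 14.15
position: [0.521, 0.0507, 0.1763]
tool_rot: [0.143, 0.99, -0.0, 0.001]
ft_force: [-1.7, -0.4, 7.2]
grip_width: 0.0216
```

>>> step_arm --pt "0 0 0.5" --pt "0 0 0.5" --pt "0 0 0.5" --pt "0 0 0.5" --pt "0 0 0.5" --pt "0 0 0.5" --twist '[0,0,0,0,0,0]'

```text
time: 14.65
position: [0.52, 0.0508, 0.1714]
tool_rot: [0.143, 0.99, -0.0, -0.001]
ft_force: [-0.1, 0.7, -2.2]
grip_width: 0.0215
```

>>> step_arm --pt "0 0 0.5" --pt "0 0 0.5" --pt "0 0 0.5" --pt "0 0 0.5" --pt "0 0 0.5" --pt "0 0 0.5" --twist '[0,0,0,0,0,0]'

```text
time: 15.15
position: [0.5204, 0.0508, 0.169]
tool_rot: [0.143, 0.99, -0.0, 0.0]
ft_force: [-0.2, 0.8, -3.0]
grip_width: 0.0215
```

>>> step_arm --pt "0 0 0" --pt "0 0 -3" --pt "0 0 -5" --pt "0 0 -8" --pt "0 0 -10" --pt "0 0 -10" --pt "0 0 -10" --pt "0 0 -10" --pt "0 0 -5" --pt "0 0 0" --pt "0 0 0" --twist '[0,0,0,0,0,0,0,0,0,0,0]'

```text
time: 16.07
position: [0.5205, 0.0508, 0.2305]
tool_rot: [0.143, 0.99, 0.0, 0.0]
ft_force: [-0.1, 0.2, -1.8]
grip_width: 0.0214
```

Run:
```python
from h import *
go([.4818,.2637,.23])
c=snap('side','side5'); crop('side5',230,160,340,290,'c11',6)
```

```text
p [0.5205 0.0508 0.2305] tool delta mm [ 97.53 193.18   0.43] toolx yaw 163.5 z tilt [ 8.e-04 -1.e-04 -1.e+00] F [-0.08  0.19 -1.79] w 0.0214 t 16.0667
```

View pics/c11.png

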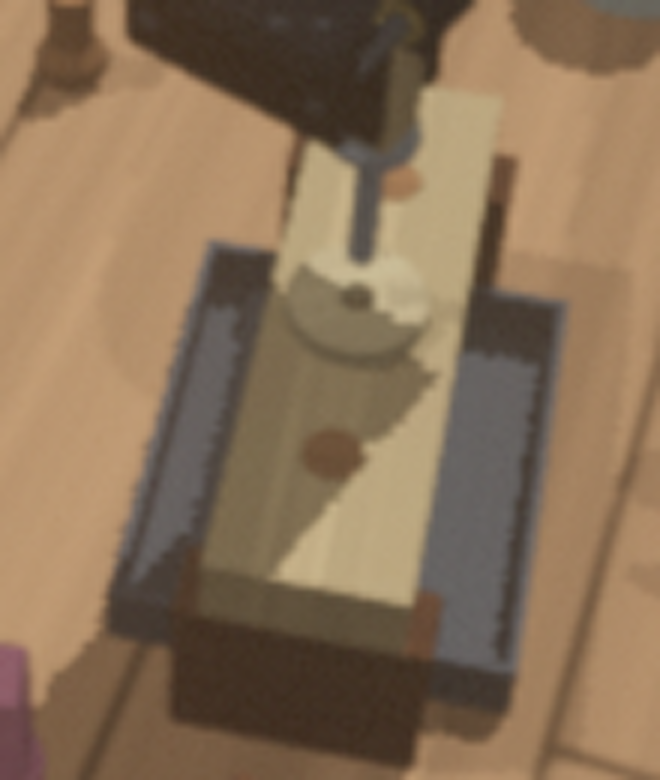

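Run:
```python
from h import *
c=load('side2')
print(pt(c,(374.5)/4-.5+180,530.5/4-.5+180,z=.069), 'tip',pt(c,385.5/4-.5+180,455.5/4-.5+180,z=.234-.0952))
go([.4818,.2636,.234],163.5)
```

```text
[0.48205649 0.26325859 0.069     ] tip [0.48041555 0.2619574  0.1388    ]
p [0.5201 0.0508 0.23  ] tool delta mm [ 97.16 193.15  -4.  ] toolx yaw 163.5 z tilt [-4.e-04  0.e+00 -1.e+00] F [-0.79 -1.17 -1.68] w 0.0215 t 16.1167
twist 0.0033187819272768593
```

>>> step_arm --pt "4 8 -3" --pt "9 18 0" --pt "10 20 0" --pt "10 20 0" --pt "10 20 0" --pt "10 20 0" --pt "10 20 0" --pt "10 20 0" --pt "10 20 0" --pt "9 18 0" --pt "5.5 9 0" --pt "0 0 0" --pt "0 0 10" --pt "0 0 15" --pt "0 0 10" --pt "0 0 5" --pt "0 0 0" --pt "0 0 0" --twist '[0,0,0,0,0,0,0,0,0,0,0,0,0,0,0,0,0,0]'

```text
time: 17.62
position: [0.4818, 0.2628, 0.1926]
tool_rot: [0.144, 0.99, -0.0, -0.0]
ft_force: [-0.4, -0.5, -1.6]
grip_width: 0.0219
```

Run:
```python
from h import *
go([.4818,.2636,.234],163.5)
c=snap('side','side6'); crop('side6',220,260,320,350,'c12',7)
c=snap('top','top6'); crop('top6',190,200,310,280,'c13',6)
```

```text
p [0.4818 0.2628 0.1926] tool delta mm [  0.29   0.7  -41.38] toolx yaw 163.44 z tilt [-9.e-04 -4.e-04 -1.e+00] F [-0.37 -0.5  -1.56] w 0.0219 t 17.6167
twist -0.056060984839518824
```

View pics/c12.png

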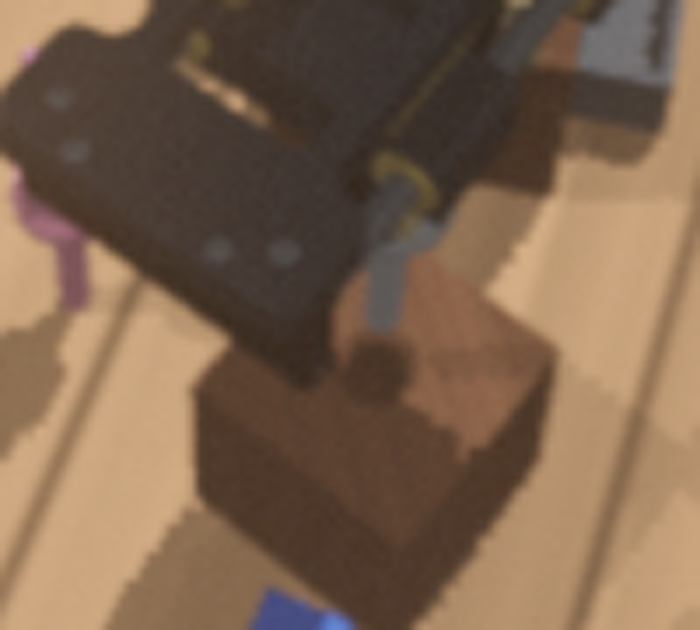

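View pics/c13.png

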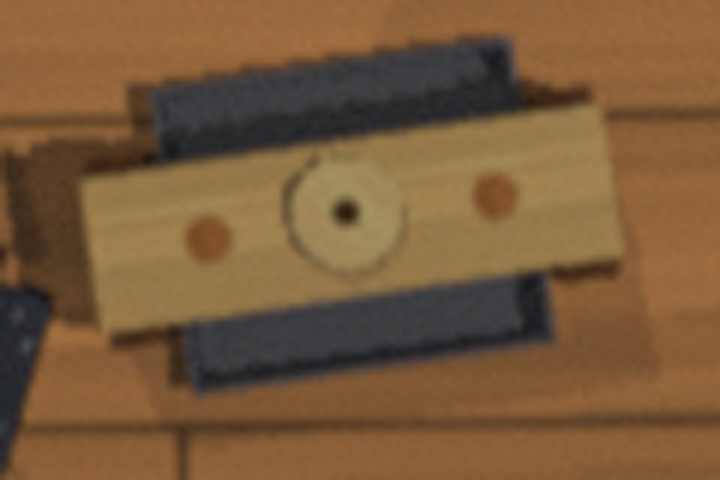

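The hole is now dark all through: the peg is out. The tip (crop 385,325) lines up over the rack hole (378,372), so I'll lower it in.

>>> step_arm --pt "0.2 0.5 5" --pt "0 0 8" --pt "0 0 6" --pt "0 0 3" --pt "0 0 2" --pt "0 0 2" --pt "0 0 2" --pt "0 0 0" --twist '[0,0,0,0,0,0,0,0]'

```text
time: 18.38
position: [0.4815, 0.264, 0.1647]
tool_rot: [0.143, 0.99, -0.0, -0.0]
ft_force: [0.4, 0.6, -1.6]
grip_width: 0.0218
```

>>> step_arm --pt "0 0 1" --pt "0 0 1" --pt "0 0 1" --pt "0 0 1" --pt "0 0 1" --pt "0 0 0" --twist '[0,0,0,0,0,0]'

```text
time: 18.88
position: [0.4815, 0.264, 0.1599]
tool_rot: [0.143, 0.99, -0.0, -0.0]
ft_force: [0.0, 0.0, -1.5]
grip_width: 0.0218
```

Tip is about 5 mm inside, with no contact.

>>> step_arm --pt "0 0 2" --pt "0 0 3" --pt "0 0 3" --pt "0 0 3" --pt "0 0 3" --pt "0 0 3" --pt "0 0 3" --pt "0 0 0" --twist '[0,0,0,0,0,0,0,0]'

```text
time: 19.55
position: [0.4812, 0.2639, 0.1393]
tool_rot: [0.143, 0.99, -0.0, -0.001]
ft_force: [-0.5, -0.0, -1.8]
grip_width: 0.0219
```

>>> step_arm --pt "0 0 3" --pt "0 0 4" --pt "0 0 4" --pt "0 0 4" --pt "0 0 4" --pt "0 0 4" --pt "0 0 3" --pt "0 0 3" --pt "0 0 0" --twist '[0,0,0,0,0,0,0,0,0]'

```text
time: 20.3
position: [0.4813, 0.2639, 0.1104]
tool_rot: [0.143, 0.99, -0.0, -0.001]
ft_force: [-0.5, -0.2, -1.6]
grip_width: 0.0217
```

>>> step_arm --pt "0 0 1" --pt "0 0 1" --pt "0 0 0" --twist '[0,0,0]'

```text
time: 20.55
position: [0.4817, 0.2641, 0.109]
tool_rot: [0.143, 0.99, 0.0, 0.0]
ft_force: [0.1, -0.1, -1.7]
grip_width: 0.0217
```

>>> step_arm --pt "0 0 0.5" --pt "0 0 0.5" --pt "0 0 0.5" --pt "0 0 0.5" --pt "0 0 0" --twist '[0,0,0,0,0]'

```text
time: 20.97
position: [0.4816, 0.264, 0.107]
tool_rot: [0.143, 0.99, -0.0, -0.0]
ft_force: [-0.3, -0.1, -1.7]
grip_width: 0.0214
```

>>> step_arm --pt "0 0 0.5" --pt "0 0 0.5" --pt "0 0 0.5" --pt "0 0 0" --twist '[0,0,0,0]'

```text
time: 21.3
position: [0.4816, 0.264, 0.1054]
tool_rot: [0.143, 0.99, -0.0, -0.0]
ft_force: [-1.2, 0.3, -1.8]
grip_width: 0.0215
```

>>> step_arm --pt "0 0 0.5" --pt "0 0 0" --twist '[0,0]'

```text
time: 21.47
position: [0.4817, 0.264, 0.1053]
tool_rot: [0.143, 0.99, -0.0, 0.0]
ft_force: [-0.3, -0.4, 0.9]
grip_width: 0.0219
```

>>> step_arm --pt "0 0 0.5" --pt "0 0 0" --twist '[0,0]'

```text
time: 21.63
position: [0.4817, 0.2641, 0.1053]
tool_rot: [0.143, 0.99, 0.0, 0.0]
ft_force: [-1.1, -1.1, 4.0]
grip_width: 0.0216
```

>>> step_arm --pt "0 0 0.5" --pt "0 0 0" --twist '[0,0]'

```text
time: 21.8
position: [0.4817, 0.2641, 0.1053]
tool_rot: [0.143, 0.99, 0.0, 0.0]
ft_force: [-3.3, -0.4, 8.3]
grip_width: 0.0216
```

The collar is down on the block, at the same TCP height as when I gripped it. I'll take the load off, let go and rise.

>>> step_arm --pt "0 0 -1.2" --pt "0 0 0" --pt "0 0 0" --twist '[0,0,0]'

```text
time: 22.05
position: [0.4819, 0.2641, 0.1053]
tool_rot: [0.143, 0.99, 0.0, 0.0]
ft_force: [-0.3, -0.4, 1.5]
grip_width: 0.0219
```

>>> step_arm --pt "0 0 0" --pt "0 0 0" --pt "0 0 0" --pt "0 0 0" --pt "0 0 0" --pt "0 0 0" --twist '[0,0,0,0,0,0]' --jaw 50

```text
time: 22.55
position: [0.4817, 0.2641, 0.1052]
tool_rot: [0.143, 0.99, -0.0, 0.0]
ft_force: [0.3, -0.6, 0.2]
grip_width: 0.0481
```

>>> step_arm --pt "0 0 -5" --pt "0 0 -15" --pt "0 0 -20" --pt "0 0 -20" --pt "0 0 -20" --pt "0 0 -20" --pt "0 0 -20" --pt "-5 20 0" --pt "-10 40 0" --pt "-10 40 0" --pt "-10 40 0" --pt "-5 20 0" --pt "0 0 0" --pt "0 0 0" --pt "0 0 0" --twist '[0,0,0,0,0,0,0,0,0,0,0,0,0,0,0]'

```text
time: 23.8
position: [0.5645, 0.4053, 0.2249]
tool_rot: [0.143, 0.99, -0.001, -0.001]
ft_force: [-0.3, -1.1, -0.3]
grip_width: 0.0501
```

Run:
```python
from h import *
go([.4818,.2636,.234],163.5)
c=snap('side','side7'); snap('top','top7');
```

```text
p [0.5645 0.4053 0.2249] tool delta mm [  39.05 -159.31   -8.79] toolx yaw 163.51 z tilt [-0.0019 -0.0014 -1.    ] F [-0.31 -1.12 -0.31] w 0.0501 t 23.8
twist 0.007606375233081053
```

View pics/side7.png

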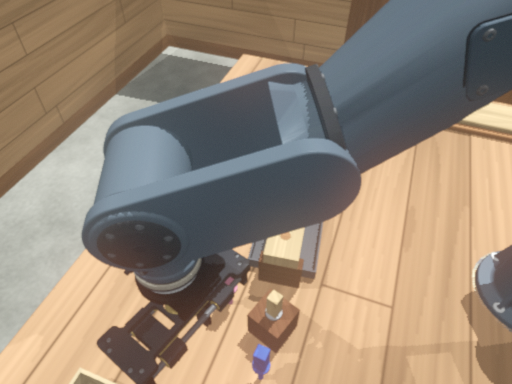

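View pics/top7.png

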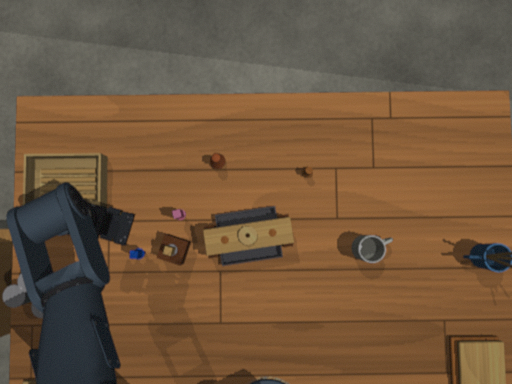

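Run:
```python
from h import *
for f in('top0','top7'):
    c=load(f); print(f,[[round(float(pt(c,u,v)[2]),3) for u in range(245,251)] for v in range(233,238)])
    P=[pt(c,u,v) for v in range(243,258) for u in range(160,178)]; P=np.array([p for p in P if .122<p[2]<.142]); print(len(P),P.mean(0))
    
crop('top7',190,200,310,280,'c14',6); crop('top7',150,225,200,270,'c15',12)
```

```text
top0 [[0.117, 0.114, 0.115, 0.115, 0.117, 0.119], [0.112, 0.102, 0.096, 0.097, 0.094, 0.114], [0.113, 0.099, 0.099, 0.096, 0.098, 0.115], [0.111, 0.093, 0.1, 0.097, 0.098, 0.114], [0.113, 0.098, 0.1, 0.1, 0.114, 0.111]]
75 [0.48025875 0.26217781 0.13013044]
top7 [[0.116, 0.117, 0.109, 0.116, 0.113, 0.119], [0.113, 0.022, 0.025, 0.056, 0.057, 0.115], [0.113, 0.029, 0.056, 0.053, 0.052, 0.113], [0.113, 0.055, 0.062, 0.059, 0.051, 0.114], [0.114, 0.049, 0.054, 0.055, 0.113, 0.113]]
71 [0.48037082 0.26310895 0.13026091]
```

View pics/c14.png

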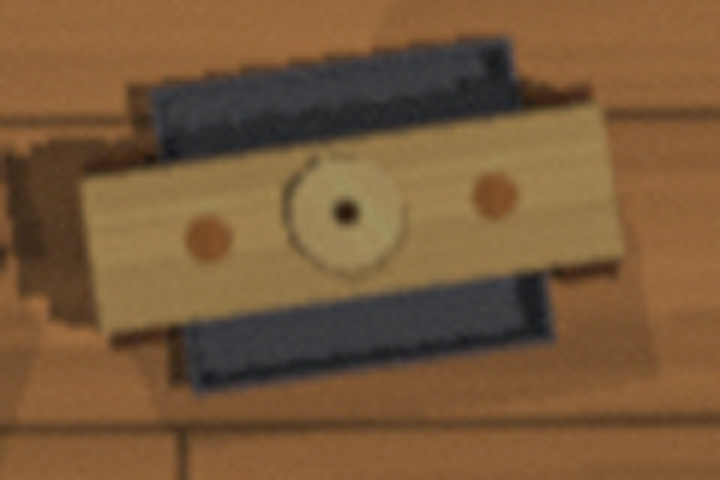

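View pics/c15.png

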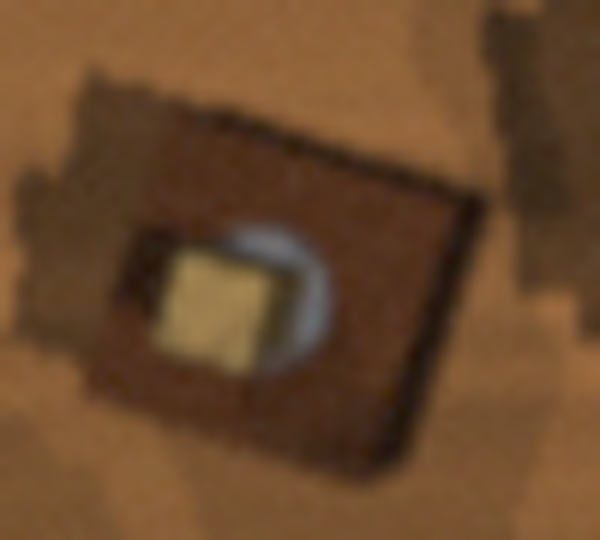

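Through the hole the depth now reads z ≈ 0.055 m. That is a peg standing upright on the tray floor (4 + 52 mm), so its middle is at about 30 mm. The drift is home, with its top at 0.130 m as at the start.

```bash
python3 -c "
from h import *
print(robot.hand_in()); print(robot.get_obs()['time'])"
```

```text
the job is handed in; nothing more can be done
None
the job is handed in; nothing more can be done
```

The peg is out and in the catch tray, and the drift is back home in its rack and released. I handed the job in at about 24 s. No verdict is reported, so this rests on my own checks.

**What I did:** I found the disc's hole in the camera images, and the rod went in at the first try without touching, so no feeling round the circle was needed. I drove the peg down in 0.5 mm steps. The wrist force never read above about 10 N during the driving, or about 12 N on the rod with the drift's weight added. It fell to nothing at about 35 to 38 mm below the disc's top.

**Last checks:**
- **Peg:** depth through the hole went from 0.098 m to about 0.055 m, which fits the peg standing on the tray floor with its middle at about 30 mm. The rail hides it, so I did not see it directly.
- **Drift:** it stands upright in the rack. Its top is at 0.130 m, as at the start, and its handle is within about 1 mm of where it stood before.
- **Bystanders:** the mug, figurine and spare peg look unmoved in the last top picture. I judged that by eye and did not measure it.

None of the checks failed. The two cameras disagreed by up to about 1 mm on positions, which is within the stated calibration.

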